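# Clamp and start the guarded board test

## Task

Clamp the circuit board in the yellow-guarded test fixture: reach through the guard's window with the fingertips and press the red lever paddle fully down, without touching the guard. Then push the green start button on the grey control box all the way in and let it come back up. Leave the red stop button alone, and do not pick up or shift anything lying on the bench.

Things in the scene. Friction and masses are not known exactly. Their poses are not given: they have to be found in the camera images.
- fixture: Test fixture fixed to the bench, a dark steel base plate 200 (x) x 150 (y) x 12 mm; origin at the centre of its underside on the bench surface, z up; its x axis points from the paddle end to the hinge end of the lever. A small green board lies in it. It stands with its front (-x) roughly towards the robot, at any place and a yaw of up to 0.4 rad
- guard: The guard, fixed on the fixture: a cage with yellow frame and clear walls over the whole fixture, same origin and axes as the fixture, 200 x 150 mm in plan, its flat top face at z = 95 mm above the bench. The top plate is 6 mm thick; the only way in is the window in it. Must not be touched
- window (a point): Centre of the guard's window, in the plane of the guard's top face (95 mm above the bench, at fixture x = -35 mm, y = 0). The opening is horizontal and rectangular, 64 mm along the fixture's x and 84 mm along its y
- paddle (a point): Middle of the top face of the red lever paddle, which lies under the window. The paddle is 36 mm (fixture x) x 60 mm (fixture y) and 9 mm thick. Fully raised, this point is 83 mm above the bench (12 mm below the guard's top face), fully pressed 57 mm above the bench (38 mm below the guard's top face); in plan it stays within 5 mm of the window's centre
- lever (a joint): Lever angle in rad: 0 fully raised, 0.24 fully pressed (level, against its stop); starts anywhere from 0 to 0.05. Its hinge, along the fixture's y, is 110 mm towards the fixture's +x from the paddle, 52 mm above the bench. The paddle needs about 5 N downwards to move and stays where it is left; no spring
- control_box: Grey control box fixed to the bench, 80 (x) x 130 (y) x 40 mm high; origin at the centre of its underside. Stands to the left or to the right of the fixture, with a yaw of up to 0.3 rad. Carries the green start button at its y = +35 mm and the red stop button at y = -35 mm
- start_btn_top (a point): Centre of the top of the green start button's cap (28 mm diameter, standing 10 mm out of a black collar 44 mm wide; 62 mm above the bench when out), which moves straight down when pressed
- start_btn (a joint): Travel of the green start button in m: 0 out, 0.006 fully in; a spring returns it, about 5 N fully in
- stop_btn_top (a point): Centre of the top of the red stop button's cap, the same size and spring as the start button. Not to be pressed
- stop_btn (a joint): Travel of the red stop button in m: 0 out, 0.006 fully in
- parts_tray: Black four-part tray of small screws, fixed, 120 (x) x 140 (y) x 30 mm high, on the other side of the fixture from the control box; origin at the centre of its underside
- screwdriver: Loose screwdriver lying on the bench, orange handle, 150 mm long along its x; bystander
- screw_jar: Loose glass screw jar with metal cap, 44 mm diameter, 50 mm high, origin at the centre of its underside; bystander
- drive_module: Loose flat aluminium drive with a white label, 50 x 90 x 7 mm, origin at the centre of its underside; bystander
- brush: Loose blue cleaning brush, 160 mm long along its x; bystander
- cleaner: Loose white bottle, 50 mm diameter, 130 mm high, origin at the centre of its underside; bystander
- battery: Loose flat black laptop battery, 70 x 160 x 8 mm, origin at the centre of its underside; bystander
There are look-alikes about, which are no part of the job. There is more than one size of the fixture; the job needs the larger.

How it is judged (in metres and radians):
On the way, in this order (a step that is already met when the one before it is completed fails the run):
1. the lever is pressed fully down (value of joint lever above 0.215 rad), for 0.1 s.
2. the green start button is pushed in (value of joint start_btn above 0.0045 m), for 0.05 s.
At the end, for the whole second after the job is handed in: The lever stays down (angle above 0.21 of 0.24 rad, about 3 mm of the paddle's stroke), both buttons are out (within 1.5 mm), and no loose bystander is more than 15 mm from where it began (value of joint lever above 0.21 rad and value of joint each of start_btn, stop_btn below 0.0015 m and not (distance of any of screwdriver, screw_jar, drive_module, brush, cleaner, battery from where it was at the start of the episode above 0.015 m)); the robot touches nothing.
It fails at once if the robot touched the guard (contact force between guard and the fingers above 0.3 N or contact force between guard and the arm above 0.3 N).
It fails at once if the start button was pushed in (over 3 mm) before the lever was down (value of joint start_btn above 0.003 m and value of joint lever below 0.2 rad).
It fails at once if the red stop button was pressed (over 3 mm) (value of joint stop_btn above 0.003 m).
It fails at once if a loose thing on the bench was lifted or shifted by more than 15 mm (distance of any of screwdriver, screw_jar, drive_module, brush, cleaner, battery from where it was at the start of the episode above 0.015 m).
It also fails if it takes over 38 s, if anything falls off the work surface, if the arm or the gripper's body presses on something with over 40 N, if the wrist force passes 120 N, or if a joint passes its speed limit or range.

## Robot

A 6-joint arm with a two-finger parallel gripper is mounted at the origin on the work surface. World frame = base frame: x ahead of the robot, y to its left, z up, the work surface at z = 0. Lengths are in mm, angles in degrees, forces in N, time in s.
With the tool pointing down it reaches from about 300 to 850 mm from the base axis. Payload 4.2 kg.
Tool frame: the origin (TCP) lies on the mounting face of the last link; the fingertips stand 191 mm ahead of it and the grasp point (between the pads) lies 172 mm ahead of it; z points along the fingers, y is the direction in which the jaws open and shut (so a half turn about z gives the same grasp; the last joint's range is limited). The gripper opens to 91 mm and grips with 3 to 60 N. Pads are 32 mm wide; open, the fingers measure 118 mm over their backs; the gripper's body (76 mm by 178 mm) begins 60 mm behind the grasp point.
Start: joints at [-78.209, 18.312, 89.639, -0, 72.044, -1.146], TCP at [128.733, -560.402, 404.776] pointing down, gripper open.
Joint ranges: [-177.97, 177.97], [-48.28, 115.42], [12.27, 149.76], [-77.06, 257.06], [2.81, 150.46], [-146.56, 146.56]. Speed limits (degrees/s): [147.25, 147.25, 180, 180, 180, 180].

## Interface

Orientations are given as [roll, pitch, yaw] about the fixed x, y, z axes, in that order (R = Rz(yaw) Ry(pitch) Rx(roll)).
In Python, from workcell import env gives the robot as it stands.
- The arm moves only by the shell command python3 -m handwheel 'ROWS' [FORCE]. ROWS is JSON, a list of rows, each an object with "gripper": the opening in per cent of the stroke, from 0 (shut) to 100 (fully open); "travel": the shift along the tool's x, y, z in m, a list of three; "twist": the turn about the tool's z in rad. In form: [{"gripper": gripper, "travel": [x, y, z], "twist": twist}, ...]. A call has 1 to 5 rows; each row shifts and turns the commanded pose from where the row before left it, along the tool's axes as they then stand; what a row does not reach is not made up. A row lasts 1/12 s, in which the tool goes at most 41.7 mm and 7.16 degrees, less where a joint would pass 70% of its speed; a pose out of reach is approached as far as the arm can. A call with a gripper value outside its range is refused whole. The fingers move at their own pace and stop on an object; FORCE is the grip in N (left out, the last holds). Time passes only in rows, so rows that do not move let the fingers close. It gives the time, the measured TCP pose, the force and the opening at its end, in the units of the state.
- env.state(): the state, without advancing time (a new reading comes with each control period).
- env.grab_frame(name): name is "scene" or "top" or "wrist"; returns a dict with "frame" (400x640x3 uint8, red, green, blue), "intrinsics" (3x3 intrinsics, pixels), "extrinsics" (4x4, takes a point from camera to world coordinates). Camera axes: x right, y down, z forward; pixel columns grow to the right and rows downward; lengths in mm; the calibration is good to about 2 mm. A picture is of the moment at which its call begins. There is no depth.
- env.job_done(): hands the job in, once; it reports no verdict.
Trained networks look in the newest picture that a camera, given by its name, has taken for a name from the list of things; names that differ only in an ending like _2 or _b are one class to them, and where a whole thing is asked for, a point or a joint stands for the part that bears it (a point fixed in the world has none). Each returns a list of dicts, best first, with "confidence" (0 to 1); they miss things now and then, are a little off and sometimes report something else, mostly with a low value. They report only what shows in the picture. A call takes as long as a camera call. They do not tell look-alikes from the thing itself.
- env.trace(camera, thing): "pixels" (400x640 bool, what is visible of it) and "uv" ([column, row] in pixels, amid what is visible of it).
- env.pinpoint(camera, thing): "uv" ([column, row] in pixels: a listed point, or the origin of a listed thing).
The state is a dict: "time_s": time; "qpos": joint angles; "qvel": joint speeds; "effort": joint torques, N m; "ee_pos": TCP position; "ee_rot": TCP orientation; "force": force on the tool from outside, world axes, zero at the start; "torque": the same for the moment, N m; "gripper_width": finger opening in mm.
Only numpy, scipy, OpenCV 4.12 (cv2) and the standard library are available. Lean on these libraries where they do the work, as an engineer would, in place of code of your own. Each camera call takes 0.05 s, during which the arm holds its last target. There are 200 camera calls.

## Working session

There is one attempt and no reset: what is moved stays moved. The work goes in short steps, Python scripts to look and compute and a shell command to move; the robot and the scene stay as the last step left them, time stands still between calls to the robot, and variables do not carry over. Pictures are saved under pics/ and viewed, about 8 in all and at most 12, crops included, and the job is handed in when it is done.

```bash
mkdir -p pics
cat > h.py <<'E'
import numpy as np, cv2
from workcell import env
def ray(f,uv,z):
    K=np.array(f["intrinsics"]);T=np.array(f["extrinsics"])
    d=T[:3,:3]@np.linalg.inv(K)@[uv[0],uv[1],1]; o=T[:3,3]
    return o+d*(z-o[2])/d[2]
def save(f,n): cv2.imwrite("pics/"+n,np.asarray(f["frame"])[:,:,::-1])
E
python3 - <<'E'
from h import *
fs={c:env.grab_frame(c) for c in("scene","top")}
save(fs["scene"],"s1.png");save(fs["top"],"t1.png")
H=dict(fixture=0,guard=0,window=95,paddle=80,control_box=0,start_btn_top=62,stop_btn_top=62,parts_tray=0,cleaner=0)
for c in fs:
  print(c,np.round(np.array(fs[c]["extrinsics"])[:3,3]))
  for t,z in H.items():
    print(t,[(np.round(d["uv"]),round(d["confidence"],2),np.round(ray(fs[c],d["uv"],z))) for d in env.pinpoint(c,t)[:4]])
s=env.state();print(s)
E
```

```text
scene [ 957. -350.  869.]
fixture [(array([165., 217.]), 0.96, array([ 218., -301.,    0.])), (array([312., 236.]), 0.91, array([543., -22.,   0.]))]
guard [(array([312., 234.]), 0.98, array([538., -16.,   0.])), (array([167., 219.]), 0.59, array([ 226., -299.,    0.]))]
window [(array([304., 207.]), 0.85, array([508., -16.,  95.])), (array([156., 200.]), 0.82, array([ 231., -300.,   95.]))]
paddle [(array([308., 215.]), 0.62, array([525., -16.,  80.])), (array([155., 204.]), 0.43, array([ 227., -305.,   80.]))]
control_box [(array([230., 285.]), 0.78, array([ 519., -272.,    0.]))]
start_btn_top [(array([240., 265.]), 0.61, array([ 521., -230.,   62.]))]
stop_btn_top [(array([214., 282.]), 0.63, array([ 516., -302.,   62.]))]
parts_tray [(array([389., 179.]), 0.93, array([543., 295.,   0.])), (array([382., 292.]), 0.4, array([785.,   6.,   0.]))]
cleaner [(array([428., 214.]), 0.84, array([707., 283.,   0.]))]
top [ 300.    6. 1220.]
fixture [(array([452., 314.]), 0.97, array([ 223., -301.,    0.])), (array([343., 191.]), 0.67, array([536., -19.,   0.])), (array([344., 193.]), 0.63,
[... 864 characters left out ...]
ray([269., 257.]), 0.71, array([358., 173.,   0.]))]
{'time_s': 1.0, 'qpos': array([-7.82083541e+01,  1.83122034e+01,  8.96386994e+01, -1.48141817e-03,
        7.20443884e+01, -1.14463545e+00]), 'qvel': array([-0.09415011,  0.12864011, -0.05312136, -0.07867592, -0.0018925 ,
        0.10075572]), 'effort': array([ 2.34691761e-03, -4.12353122e+01, -2.32232004e+01,  7.27255060e-02,
        3.77201603e-02, -2.53580470e-05]), 'ee_pos': array([ 128.73378986, -560.40541169,  404.77492141]), 'ee_rot': array([1.79995320e+02, 1.50308814e-03, 1.29367379e+01]), 'force': array([0.56138114, 0.12780084, 0.17971096]), 'torque': array([0.01768607, 0.00174687, 0.00624376]), 'gripper_width': 91.04363532560143}
```

View pics/s1.png

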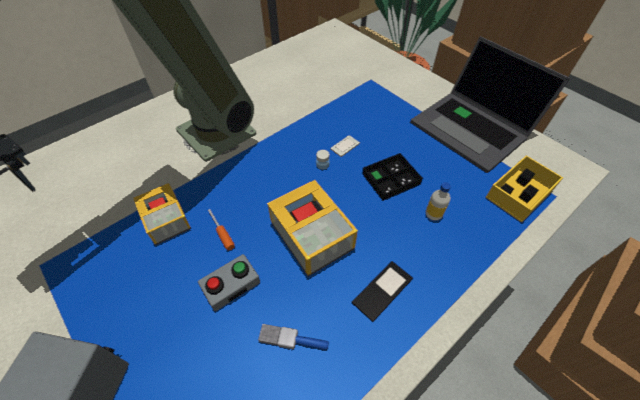

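View pics/t1.png

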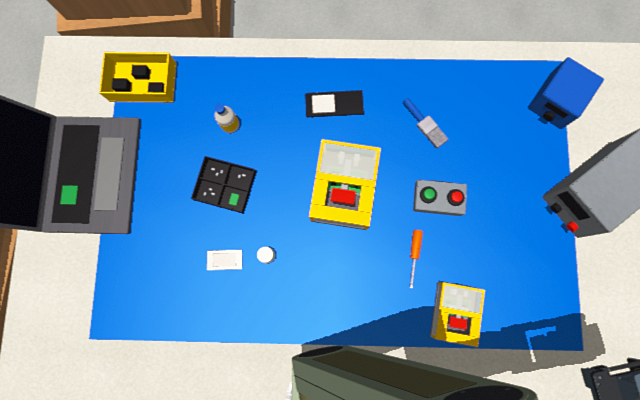

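The scene picture shows the larger fixture near (312,225) and a smaller twin near (163,215). The control box is at (230,283), with green at (240,268) and red at (214,285). In the top view the large fixture is at (345,185) with a yaw of about -8°, and the green button is at (428,195). I'll approach with the gripper shut, staying high.

```bash
python3 -m handwheel '[{"gripper":0,"travel":[0.029,-0.026,0],"twist":0},{"gripper":0,"travel":[0.029,-0.026,0],"twist":0},{"gripper":0,"travel":[0.029,-0.026,0],"twist":0},{"gripper":0,"travel":[0.029,-0.026,0],"twist":0},{"gripper":0,"travel":[0.029,-0.026,0],"twist":0}]' 20
python3 -m handwheel '[{"gripper":0,"travel":[0.029,-0.026,0],"twist":0},{"gripper":0,"travel":[0.029,-0.026,0],"twist":0},{"gripper":0,"travel":[0.029,-0.026,0],"twist":0},{"gripper":0,"travel":[0.029,-0.026,0],"twist":0},{"gripper":0,"travel":[0.029,-0.026,0],"twist":0}]'
python3 -m handwheel '[{"gripper":0,"travel":[0.029,-0.026,0],"twist":0},{"gripper":0,"travel":[0.029,-0.026,0],"twist":0},{"gripper":0,"travel":[0.029,-0.026,0],"twist":0},{"gripper":0,"travel":[0.0,0,0],"twist":0.12},{"gripper":0,"travel":[0,0,0],"twist":0.12}]'
python3 -m handwheel '[{"gripper":0,"travel":[0,0,0],"twist":0.12},{"gripper":0,"travel":[0,0,0],"twist":0},{"gripper":0,"travel":[0,0,0],"twist":0},{"gripper":0,"travel":[0,0,0],"twist":0}]'
python3 - <<'E'
from h import *
f=env.grab_frame("wrist");save(f,"w1.png");print(np.round(np.array(f["extrinsics"])))
for t,z in dict(fixture=0,window=95,paddle=80,start_btn_top=62).items():
    print(t,[(np.round(d["uv"]),round(d["confidence"],2),np.round(ray(f,d["uv"],z))) for d in env.pinpoint("wrist",t)[:4]])
E
```

```text
time_s: 1.42
ee_pos: [241.5, -399.7, 404.8]
ee_rot: [180.0, -0.0, 12.9]
force: [0.3, 0.8, -0.1]
gripper_width: 61.0
time_s: 1.83
ee_pos: [353.7, -240.3, 405.1]
ee_rot: [180.0, -0.0, 12.9]
force: [1.5, -0.2, -0.2]
gripper_width: 27.5
time_s: 2.25
ee_pos: [421.6, -144.5, 404.8]
ee_rot: [180.0, -0.0, -0.9]
force: [0.4, -0.6, 0.2]
gripper_width: -0.0
time_s: 2.58
ee_pos: [420.4, -146.7, 404.8]
ee_rot: [180.0, -0.0, -7.6]
force: [-0.1, 0.1, 0.8]
gripper_width: 0.7
[[  -0.   -1.   -0.  504.]
 [  -1.    0.    0. -158.]
 [  -0.    0.   -1.  385.]
 [   0.    0.    0.    1.]]
fixture [(array([470., 304.]), 0.96, array([ 222., -303.,    0.])), (array([184.,  67.]), 0.63, array([539., -21.,   0.]))]
window [(array([490., 356.]), 0.88, array([ 229., -287.,   95.]))]
paddle [(array([491., 346.]), 0.72, array([ 228., -294.,   80.])), (array([153., 102.]), 0.71, array([508., -18.,  80.]))]
start_btn_top [(array([412.,  51.]), 0.73, array([ 520., -235.,   62.]))]
```

View pics/w1.png

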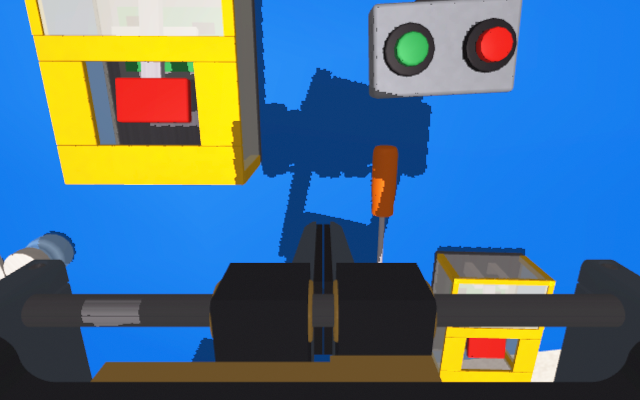

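The wrist view shows the window opening with corners near (77,62), (195,61), (201,146) and (87,146). The red paddle is inside it at (152,100), and the green button is at (412,48).

Run:
```python
from h import *
f=env.grab_frame("wrist");im=f["frame"]
hsv=cv2.cvtColor(np.ascontiguousarray(im),cv2.COLOR_RGB2HSV)
m=cv2.inRange(hsv,(22,120,90),(35,255,255))
n,l,st,c=cv2.connectedComponentsWithStats(255-m[:,:]*1)
sub=255-m
P=lambda uv,z:np.round(ray(f,uv,z),1)[:2]
# edges of window by scan
for r in (75,100,130):
    row=m[r]; l=152
    a=l; 
    while not row[a-3:a].all(): a-=1
    b=l
    while not row[b+1:b+4].all(): b+=1
    print(r,a,b,P((a,r),95),P((b,r),95))
for cc in (105,152,190):
    col=m[:,cc]; a=100
    while not col[a-3:a].all(): a-=1
    b=110
    while not col[b+1:b+4].all(): b+=1
    print(cc,a,b,P((cc,a),95),P((cc,b),95))
g=cv2.inRange(hsv,(45,100,80),(85,255,255)); g[:,:350]=0;g[100:]=0
M=cv2.moments(g,True);uv=(M["m10"]/M["m00"],M["m01"]/M["m00"]);print("green",uv,M["m00"],P(uv,58),P(uv,62))
```

```text
75 84 193 [534.5  22.2] [523.4 -60.4]
100 89 196 [516.2  24.4] [505.  -58.2]
130 94 198 [493.2  28. ] [482.1 -54.3]
105 62 145 [541.4   3.4] [480.4  23.1]
152 62 145 [536.6 -31.9] [475.4 -14.6]
190 62 145 [532.8 -60.4] [471.2 -45.1]
green (411.2668810289389, 48.19185423365488) 933.0 [ 522.1 -235.7] [ 521.9 -234.7]
```

```bash
python3 -m handwheel '[{"gripper":0,"travel":[0.017,-0.035,0],"twist":0},{"gripper":0,"travel":[0.017,-0.035,0],"twist":0},{"gripper":0,"travel":[0.017,-0.035,0],"twist":0},{"gripper":0,"travel":[0.0175,-0.036,0.01],"twist":0.01},{"gripper":0,"travel":[0,0,0.03],"twist":0}]'
python3 -m handwheel '[{"gripper":0,"travel":[0,0,0.03],"twist":0},{"gripper":0,"travel":[0,0,0.02],"twist":0},{"gripper":0,"travel":[0,0,0],"twist":0},{"gripper":0,"travel":[0,0,0],"twist":0}]'
python3 - <<'E'
from h import *
f=env.grab_frame("scene");im=f["frame"][150:290,230:390];cv2.imwrite("pics/s2.png",cv2.resize(im,None,fx=5,fy=4)[:,:,::-1])
print(env.state()["ee_pos"],env.state()["ee_rot"])
E
```

```text
time_s: 3.3
ee_pos: [511.7, -11.7, 368.0]
ee_rot: [-179.8, -0.8, -8.0]
force: [1.5, 0.3, -0.8]
gripper_width: 0.5
time_s: 3.63
ee_pos: [507.3, -16.0, 314.3]
ee_rot: [180.0, 0.1, -8.2]
force: [-0.8, -0.1, 0.5]
gripper_width: 0.6
[507.74859846 -16.16284567 315.55229126] [-1.79996902e+02 -7.36685780e-02 -8.26532217e+00]
```

View pics/s2.png

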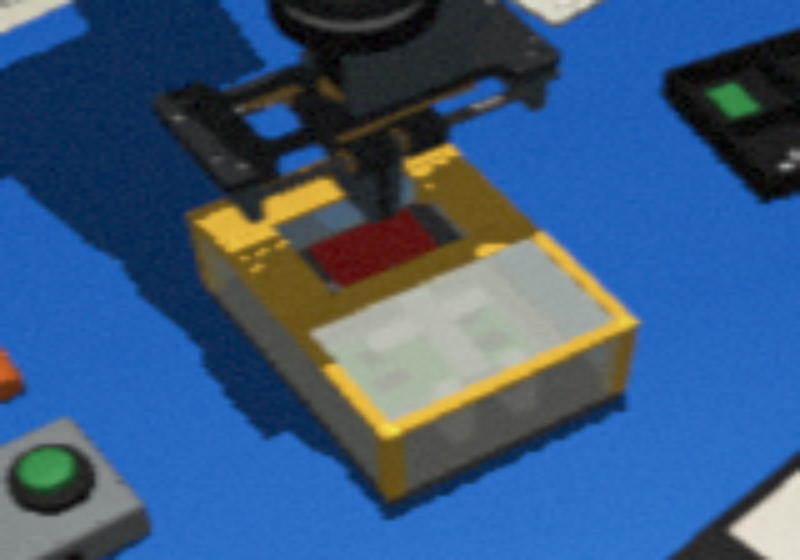

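The fingertips, at (307,205) in the scene view, hang centred over the window with the paddle below. I'll descend now.

```bash
python3 -m handwheel '[{"gripper":0,"travel":[0,0,0.01],"twist":0},{"gripper":0,"travel":[0,0,0.01],"twist":0},{"gripper":0,"travel":[0,0,0.01],"twist":0},{"gripper":0,"travel":[0,0,0.006],"twist":0},{"gripper":0,"travel":[0,0,0.005],"twist":0}]'
python3 -m handwheel '[{"gripper":0,"travel":[0,0,0.005],"twist":0},{"gripper":0,"travel":[0,0,0.005],"twist":0},{"gripper":0,"travel":[0,0,0.005],"twist":0},{"gripper":0,"travel":[0,0,0.005],"twist":0},{"gripper":0,"travel":[0,0,0.004],"twist":0}]'
python3 -m handwheel '[{"gripper":0,"travel":[0,0,0.002],"twist":0},{"gripper":0,"travel":[0,0,0.0],"twist":0},{"gripper":0,"travel":[0,0,0],"twist":0}]'
```

```text
time_s: 4.1
ee_pos: [506.9, -16.1, 272.9]
ee_rot: [180.0, 0.1, -8.3]
force: [-3.5, 0.5, 4.8]
gripper_width: 0.4
time_s: 4.52
ee_pos: [507.1, -16.0, 249.3]
ee_rot: [180.0, 0.0, -8.3]
force: [-2.6, -0.0, 4.4]
gripper_width: 0.3
time_s: 4.77
ee_pos: [507.2, -16.0, 248.0]
ee_rot: [180.0, 0.0, -8.3]
force: [-3.4, 0.7, 7.2]
gripper_width: 0.3
```

```bash
python3 -m handwheel '[{"gripper":0,"travel":[0,0,0.001],"twist":0},{"gripper":0,"travel":[0,0,0.001],"twist":0},{"gripper":0,"travel":[0,0,0],"twist":0},{"gripper":0,"travel":[0,0,0],"twist":0}]'
```

```text
time_s: 5.1
ee_pos: [507.1, -16.0, 247.8]
ee_rot: [180.0, -0.0, -8.3]
force: [-6.9, 0.2, 21.2]
gripper_width: 0.6
```

It's firmly on the stop: 21 N with the tip at 56.8 mm. I'll retreat straight up, then cross to the button.

```bash
python3 -m handwheel '[{"gripper":0,"travel":[0,0,-0.01],"twist":0},{"gripper":0,"travel":[0,0,-0.02],"twist":0},{"gripper":0,"travel":[0,0,-0.03],"twist":0},{"gripper":0,"travel":[0,0,-0.03],"twist":0},{"gripper":0,"travel":[0,0,0],"twist":0}]'
python3 -m handwheel '[{"gripper":0,"travel":[0.008,0.036,-0.01],"twist":0},{"gripper":0,"travel":[0.008,0.036,0],"twist":0},{"gripper":0,"travel":[0.008,0.036,0],"twist":0},{"gripper":0,"travel":[0.008,0.036,0],"twist":0},{"gripper":0,"travel":[0.008,0.036,0],"twist":0}]'
python3 -m handwheel '[{"gripper":0,"travel":[0.0065,0.0345,0],"twist":0},{"gripper":0,"travel":[0,0,0],"twist":0},{"gripper":0,"travel":[0,0,0],"twist":0},{"gripper":0,"travel":[0,0,0],"twist":0}]'
python3 - <<'E'
from h import *
f=env.grab_frame("top");s=env.grab_frame("scene")
a=cv2.resize(f["frame"][130:240,300:480],(600,367));b=cv2.resize(s["frame"][150:310,180:380],(600,480))
cv2.imwrite("pics/c3.png",cv2.resize(np.vstack([a,b]),(425,600))[:,:,::-1])
for c,fr in(("top",f),("scene",s)):
  for t,z in dict(paddle=57,start_btn_top=62,stop_btn_top=62).items():
    print(c,t,[(np.round(d["uv"]),round(d["confidence"],2),np.round(ray(fr,d["uv"],z))) for d in env.pinpoint(c,t)[:4]])
E
```

```text
time_s: 5.52
ee_pos: [509.5, -16.1, 341.3]
ee_rot: [-179.9, -0.8, -8.3]
force: [0.8, 0.6, 0.5]
gripper_width: 0.5
time_s: 5.93
ee_pos: [521.3, -201.7, 345.5]
ee_rot: [180.0, -0.1, -8.2]
force: [0.6, -0.0, 0.4]
gripper_width: 0.6
time_s: 6.27
ee_pos: [522.5, -234.9, 345.1]
ee_rot: [-180.0, 0.0, -8.3]
force: [-0.5, 0.3, -0.5]
gripper_width: 0.4
top paddle [(array([343., 200.]), 0.76, array([503., -18.,  57.]))]
top start_btn_top []
top stop_btn_top []
scene paddle [(array([307., 216.]), 0.66, array([513., -13.,  57.])), (array([157., 202.]), 0.59, array([ 202., -296.,   57.]))]
scene start_btn_top [(array([241., 266.]), 0.68, array([ 525., -231.,   62.]))]
scene stop_btn_top [(array([215., 284.]), 0.53, array([ 525., -304.,   62.]))]
```

View pics/c3.png

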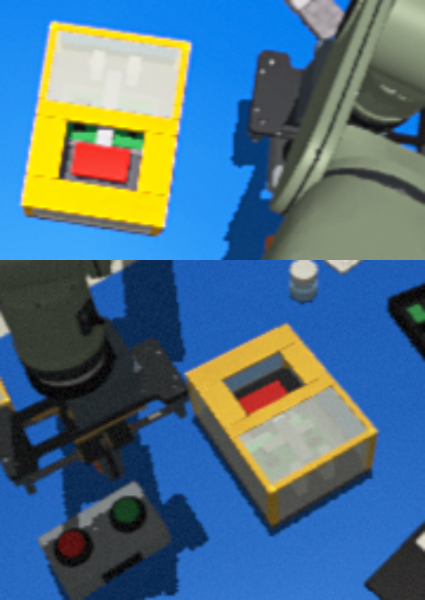

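The paddle now sits low in the window and the fingers are over the green button, so I'll press it.

```bash
python3 -m handwheel '[{"gripper":0,"travel":[0,-0.001,0.03],"twist":0},{"gripper":0,"travel":[0,0,0.03],"twist":0},{"gripper":0,"travel":[0,0,0.018],"twist":0},{"gripper":0,"travel":[0,0,0.006],"twist":0},{"gripper":0,"travel":[0,0,0],"twist":0}]'
python3 -m handwheel '[{"gripper":0,"travel":[0,0,0.004],"twist":0},{"gripper":0,"travel":[0,0,0.004],"twist":0},{"gripper":0,"travel":[0,0,0.004],"twist":0},{"gripper":0,"travel":[0,0,0.002],"twist":0},{"gripper":0,"travel":[0,0,0],"twist":0}]'
python3 -m handwheel '[{"gripper":0,"travel":[0,0,0.001],"twist":0},{"gripper":0,"travel":[0,0,0],"twist":0},{"gripper":0,"travel":[0,0,0],"twist":0}]'
```

```text
time_s: 7.08
ee_pos: [522.3, -233.6, 260.3]
ee_rot: [-179.9, 0.2, -8.2]
force: [-0.4, 0.5, 1.0]
gripper_width: 0.5
time_s: 7.5
ee_pos: [523.2, -234.2, 248.6]
ee_rot: [180.0, -0.2, -8.3]
force: [1.0, -0.1, 4.0]
gripper_width: 0.3
time_s: 7.75
ee_pos: [523.2, -234.3, 247.6]
ee_rot: [179.9, -0.2, -8.3]
force: [2.3, -0.9, 4.4]
gripper_width: 0.3
```

```bash
python3 -m handwheel '[{"gripper":0,"travel":[0,0,0.001],"twist":0},{"gripper":0,"travel":[0,0,0.001],"twist":0},{"gripper":0,"travel":[0,0,0],"twist":0},{"gripper":0,"travel":[0,0,0],"twist":0}]'
```

```text
time_s: 8.08
ee_pos: [523.1, -234.2, 246.9]
ee_rot: [179.9, -0.2, -8.3]
force: [1.3, 0.8, 14.3]
gripper_width: 0.3
```

The button has bottomed out: the force jumped to 14 N with the tip at 55.9 mm. I'll lift off.

```bash
python3 -m handwheel '[{"gripper":0,"travel":[0,0,-0.01],"twist":0},{"gripper":0,"travel":[0,0,-0.03],"twist":0},{"gripper":0,"travel":[0,0,-0.035],"twist":0},{"gripper":0,"travel":[0,0,-0.035],"twist":0},{"gripper":0,"travel":[0,0,-0.03],"twist":0}]'
python3 -m handwheel '[{"gripper":0,"travel":[-0.035,0,0],"twist":0},{"gripper":0,"travel":[-0.035,0,0],"twist":0},{"gripper":0,"travel":[-0.03,0,0],"twist":0},{"gripper":0,"travel":[0,0,0],"twist":0},{"gripper":0,"travel":[0,0,0],"twist":0}]'
python3 - <<'E'
from h import *
s=env.grab_frame("scene");w=env.grab_frame("wrist")
cv2.imwrite("pics/c4.png",np.vstack([cv2.resize(s["frame"],(640,400))[100:370],w["frame"][:300]])[:,:,::-1])
print(env.state()["force"])
E
```

```text
time_s: 8.5
ee_pos: [521.8, -233.7, 386.0]
ee_rot: [-180.0, 0.1, -8.3]
force: [1.2, -0.6, -0.3]
gripper_width: 0.6
time_s: 8.92
ee_pos: [422.0, -219.2, 384.4]
ee_rot: [-180.0, 0.1, -8.3]
force: [-0.1, 0.4, -0.1]
gripper_width: 0.4
[ 0.16681689  1.13422815 -0.13455743]
```

View pics/c4.png

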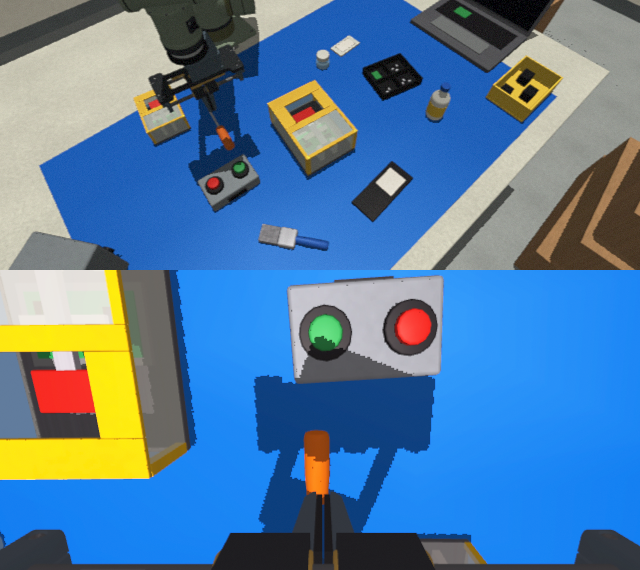

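The lever is down, both buttons are out, and the loose things are where they were. The gripper is clear, with its tips at about 193 mm.

```bash
python3 -c "
from workcell import env
print(env.job_done())"
```

```text
the job is handed in; nothing more can be done
None
```

I clamped the board and pushed the start button, then handed the job in at about 9 s of the 38 s allowed; handing in gives no verdict.

- **Lever:** I went through the window of the larger fixture with shut fingers and pressed the paddle onto its stop. The tip reached 56.8 mm (57 mm is fully pressed) and the force rose to 21 N. No force reading suggested contact with the guard.
- **Start button:** I pushed it in until it bottomed out, with the tip at 55.9 mm (56 mm is fully in) and the force at 14 N. Then I lifted off and moved clear.
- **Last checks:** The last pictures show the paddle low in the window, both buttons out and the loose things where they were. The force on the tool was about zero.
- **Limits of the checks:** I judged the lever, the buttons and the bystanders by eye and force, since joint values can't be read. The networks' button positions differed by about 5 mm, well inside the 28 mm cap. From the top camera the arm hid both buttons just before the press, so I used the scene camera there.

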